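Get the fuse holder out from behind the bracket parts

ROBOT

A 6-joint arm with a two-finger parallel gripper is mounted at the origin on the work surface. World frame = base frame: x ahead of the robot, y to its left, z up, the work surface at z = 0. Lengths are in m, angles in rad, forces in N, time in s.
With the tool pointing down it reaches from about 0.35 to 0.925 m from the base axis. Payload 6.4 kg.
Tool frame: the origin (TCP) lies between the finger pads; the fingertips stand 22 mm ahead of it and the grasp point (between the pads) lies 3 mm ahead of it; z points along the fingers, y is the line along which they close (so a half turn about z gives the same grasp; the last joint's range is limited). The gripper opens to 85 mm and grips with 20 to 120 N. Pads are 22 mm wide; open, the fingers measure 114 mm over their backs; the gripper's body (76 mm by 85 mm) begins 54 mm behind the grasp point. The pads swing forward as they close: fully open they stand 13 mm farther back than shut.
Start: joints at [1, 0.245, 1.558, -0, 1.339, -0.174], TCP at [0.251, 0.6, 0.253] pointing down, gripper open.
Joint ranges: [-3.13, 3.13], [-1.02, 2.26], [0.13, 2.54], [-0.95, 4.09], [0.21, 2.88], [-2.74, 2.74]. Speed limits (rad/s): [2.57, 2.57, 3.14, 3.14, 3.14, 3.14].

INTERFACE

Orientations are given as [roll, pitch, yaw] about the fixed x, y, z axes, in that order (R = Rz(yaw) Ry(pitch) Rx(roll)).
In Python, from plant import robot gives the robot as it stands.
- The arm moves only by the tool play_rows, never from a script. Its argument "rows" is a list of rows, each a list of 7 numbers: the shift along the world's x, y, z in mm, then the turn, a rotation vector about the world's x, y, z in degrees, then the closure, from -1 (fully open) to 1 (shut). A call has 1 to 5 rows; each row shifts and turns the commanded pose from where the row before left it; what a row does not reach is not made up. A row lasts 1/10 s, in which the tool goes at most 50 mm and 8.59 degrees, less where a joint would pass 70% of its speed; a pose out of reach is approached as far as the arm can. A call is refused whole if a number of a shift passes 50 or a number of a turn 8.59, either way. A call with a gripper value outside its range is refused whole. The fingers move at their own pace and stop on an object; the grip force is fixed at half the most. Time passes only in rows, so rows that do not move let the fingers close. It gives the time, the measured TCP pose, the force, the opening and the grip force at its end, in the units of the state.
- robot.observe(): the state, without advancing time (a new reading comes with each control period).
- robot.grab_frame(name): name is "scene" or "top" or "wrist"; returns the picture (384x512x3 uint8, red, green, blue); there is no depth.
- robot.camera_params(name): a dict with "fx", "fy", "cx", "cy" (pixels), "D" ([k1, k2, p1, p2, k3] as OpenCV has them; the pictures are not rectified), "extrinsics" (4x4, takes a point from camera to world coordinates). Camera axes: x right, y up, looking along -z (the intrinsics and any distortion apply to the point x, -y, -z); pixel columns grow to the right and rows downward; lengths in m; the calibration is good to about 2 mm. A picture is of the moment at which its call begins: read the wrist's pose just before it. camera_params takes no time and is no camera call; for the wrist camera it gives the pose at the moment of the call.
- robot.close_job(): hands the job in; it is judged then, once.
The state is a dict: "time": time; "joint_positions": joint angles; "qd": joint speeds; "joint_efforts": joint torques, N m; "ee_pos": TCP position; "orientation": TCP orientation; "contact_force": force on the tool from outside, world axes, zero at the start; "torque": the same for the moment, N m; "opening": finger opening in m; "grasp_force": force on a finger pad.
Only numpy, scipy, OpenCV 4.12 (cv2) and the standard library are available. Lean on these libraries where they do the work, as an engineer would, in place of code of your own. Each camera call takes 0.05 s, during which the arm holds its last target. There are 200 camera calls.

TASK

The white fuse holder at the back of the open accessory box is blocked by the chrome knuckle and the black spigot: first stand both of these on the rubber mat, then set the fuse holder down gently (no dropping) inside the outline on the terminal plate, flat and lined up with it. Only then put the knuckle and the spigot back in the box, each upright on the very spot where it stood (turned any way). Topple nothing and do not move the loose gain knob or the tape roll.

Things in the scene. Friction and masses are not known exactly. Their poses are not given: they have to be found in the camera images.
- knuckle: Chrome bracket knuckle standing upright, 105 mm tall, 0.3 kg: flange 42 mm across, 9 mm thick; neck 26 mm across to 58 mm; then a forked flat-sided head, 34 mm along its x by 32 mm along y, 58 to 105 mm up: grip that. Origin: centre of underside, z up. Starts front left or right in the box, its x within 0.15 rad of the box's x. Its end place is its own start position, so note it first.
- spigot: Black anodised round spigot standing upright, 108 mm tall, 0.2 kg: collar 40 mm across and 10 mm high at the foot, then a plain rod 30 mm across to the top, a bright line at mid height. Origin: centre of underside, z up. Starts at the other front place in the box, axes about 70 mm apart. Its end place is its own start position, so note it first.
- fuse_holder: White ceramic block 32 mm (its x) by 40 mm (its y) by 22 mm high, with a fuse barrel with brass ends lying along y on top (total 33 mm), 0.09 kg. Origin: centre of underside, z up. Lies at the back of the box, 38 mm behind the line of knuckle and spigot, 6 mm from the back wall: grip the faces 40 mm apart. Until both are cleared, a gripper has no room above it.
- box: Open wooden accessory box, fixed, outside 110 mm (x) by 166 mm (y) by 48 mm high; walls and floor 8 mm thick (inner floor 8 mm above the desk). Origin: centre of underside. Its front (-x, brass latch plate) faces the robot; the lid is folded back behind the back wall (+x), sloping from the rim to the desk, out to 155 mm from the origin.
- mat: Black rubber mat, fixed, 130 mm (x) by 160 mm (y), 4 mm thick: the side area for the knuckle and the spigot. Origin: centre of the underside, 4 mm below its top face.
- plate: Aluminium terminal plate, fixed, 90 mm (x) by 100 mm (y), 5 mm thick, with a flat black outline at its centre, inside 36 mm (x) by 44 mm (y), for the fuse holder's foot (long side along the plate's y, either way round). Origin: centre of the underside, 5 mm below its top face.
- gain_knob: Bystander, leave alone: loose black gain knob lying on the desk, 42 mm across, 22 mm high. Origin: centre of the underside.
- tape_roll: Bystander, leave alone: loose roll of paper tape lying flat on the desk, 70 mm across, 24 mm high. Origin: centre of the underside.
Mind the look-alikes: they are no part of the job. Of the things shaped like the spigot, the black one is meant.

How it is judged:
On the way, in this order (a step that is already met when the one before it is completed fails the run):
1. the knuckle and the spigot both stand on the mat, the fuse holder still in its place in the box (within 20 mm) (x of knuckle in the frame of mat between -0.065 and 0.065 m and y of knuckle in the frame of mat between -0.08 and 0.08 m and z of knuckle in the frame of mat between 0 and 0.01 m and angle between each of knuckle, spigot's own z axis and vertical below 0.15 rad and x of spigot in the frame of mat between -0.065 and 0.065 m and y of spigot in the frame of mat between -0.08 and 0.08 m and z of spigot in the frame of mat between 0 and 0.01 m and linear speed of each of knuckle, spigot below 0.02 m/s and distance of fuse_holder from where it was at the start of the episode below 0.02 m), for 0.2 s.
2. the fuse holder lies in the outline on the plate while the knuckle and the spigot stand on the mat (x of knuckle in the frame of mat between -0.065 and 0.065 m and y of knuckle in the frame of mat between -0.08 and 0.08 m and z of knuckle in the frame of mat between 0 and 0.01 m and angle between each of knuckle, spigot, fuse_holder's own z axis and vertical below 0.15 rad and x of spigot in the frame of mat between -0.065 and 0.065 m and y of spigot in the frame of mat between -0.08 and 0.08 m and z of spigot in the frame of mat between 0 and 0.01 m and horizontal distance between fuse_holder and plate below 0.012 m and angle between the x axis of fuse_holder and the x axis of plate, either way round below 0.25 rad and z of fuse_holder in the frame of plate between 0.001 and 0.01 m and linear speed of fuse_holder below 0.02 m/s), for 0.2 s.
At the end, for the whole second after the job is handed in: Fuse holder flat on the plate, centre within 12 mm of the plate's centre and lined up within 0.25 rad (either way round); knuckle and spigot upright (within 0.15 rad), each within 15 mm of its own start position; all three released and at rest (distance of each of knuckle, spigot from where it was at the start of the episode below 0.015 m and angle between each of knuckle, spigot, fuse_holder's own z axis and vertical below 0.15 rad and horizontal distance between fuse_holder and plate below 0.012 m and angle between the x axis of fuse_holder and the x axis of plate, either way round below 0.25 rad and z of fuse_holder in the frame of plate between 0.001 and 0.01 m and linear speed of each of knuckle, spigot, fuse_holder below 0.02 m/s); the robot touches nothing.
It fails at once if the gain knob or the tape roll is moved more than 20 mm (distance of any of gain_knob, tape_roll from where it was at the start of the episode above 0.02 m).
It fails at once if the knuckle, the spigot or the fuse holder is toppled (tilted over 0.8 rad) (angle between any of knuckle, spigot, fuse_holder's own z axis and vertical above 0.8 rad).
It fails at once if the fuse holder is dropped (moves faster than 0.6 m/s while not in the fingers) (contact force between the fingers and fuse_holder below 0.05 N and linear speed of fuse_holder above 0.6 m/s).
It also fails if it takes over 141 s, if anything falls off the work surface, if the arm or the gripper's body presses on something with over 40 N, if the wrist force passes 120 N, or if a joint passes its speed limit or range.

## Working session

There is one attempt and no reset: what is moved stays moved. The work goes in short steps, Python scripts to look and compute and a tool call to move; the robot and the scene stay as the last step left them, time stands still between calls to the robot, and variables do not carry over. Pictures are saved under pics/ and viewed, at most 14 in all, crops included, and the job is handed in when it is done.

Besides the shell and the picture viewer there is one more tool, called after "Emit:" as name(argument=value, ...), one argument or row to a line, values as JSON. play_rows: Moves the arm, as the interface text tells. Its arguments: {"type":"object","properties":{"rows":{"type":"array"}},"required":["rows"]}

```bash
mkdir -p pics; ls
python3 - <<'E'
from plant import robot
import cv2,numpy as np
for n in ("scene","top"):
    im=robot.grab_frame(n); cv2.imwrite(f"pics/{n}0.png",cv2.resize(im[:,:,::-1],(800,600),interpolation=cv2.INTER_CUBIC))
    np.save(f"pics/{n}0.npy",im)
    p=robot.camera_params(n); print(n,p)
print(robot.observe())
E
```

```text
pics
scene {'fx': 443.492651507685, 'fy': 443.492651507685, 'cx': 253.35821202095, 'cy': 192.69467056145382, 'D': array([0.05009602, 0.        , 0.        , 0.        , 0.        ]), 'extrinsics': array([[ 0.68002435, -0.44503258,  0.58267734,  1.19307365],
       [ 0.73300315,  0.39473943, -0.55397397, -0.6870386 ],
       [ 0.01653074,  0.80382012,  0.59464271,  0.71995888],
       [ 0.        ,  0.        ,  0.        ,  1.        ]])}
top {'fx': 449.01048173656875, 'fy': 449.01048173656875, 'cx': 262.1233920746063, 'cy': 192.07248124328154, 'D': array([0.00535572, 0.        , 0.        , 0.        , 0.        ]), 'extrinsics': array([[-0.01301934,  0.98345918, -0.1806614 ,  0.32886616],
       [-0.99991334, -0.01245272,  0.00427027, -0.03868991],
       [ 0.00194992,  0.18070134,  0.98353608,  1.03367881],
       [ 0.        ,  0.        ,  0.        ,  1.        ]])}
{'time': 0.1, 'joint_positions': array([ 9.99891699e-01,  2.45735910e-01,  1.55887722e+00,  1.59524683e-05,
        1.33867480e+00, -1.74123257e-01]), 'qd': array([-7.76946213e-05, -1.36702486e-03, -3.35768110e-03,  2.66421043e-04,
       -5.10572901e-04, -1.18158846e-03]), 'joint_efforts': array([-7.88850102e-04, -4.30675793e+01, -3.27127719e+01, -1.56712313e-04,
        2.86582028e-03,  1.51930042e-06]), 'ee_pos': array([0.25095205, 0.59911496, 0.2523038 ]), 'orientation': array([-3.13992570e+00, -3.08981522e-04,  2.74480734e+00]), 'contact_force': array([ 0.46762407, -0.67821008, -0.12022094]), 'torque': array([-0.0343015 ,  0.04617865, -0.0099782 ]), 'grasp_force': 0.0, 'opening': 0.08555653582250519}
```

View pics/scene0.png

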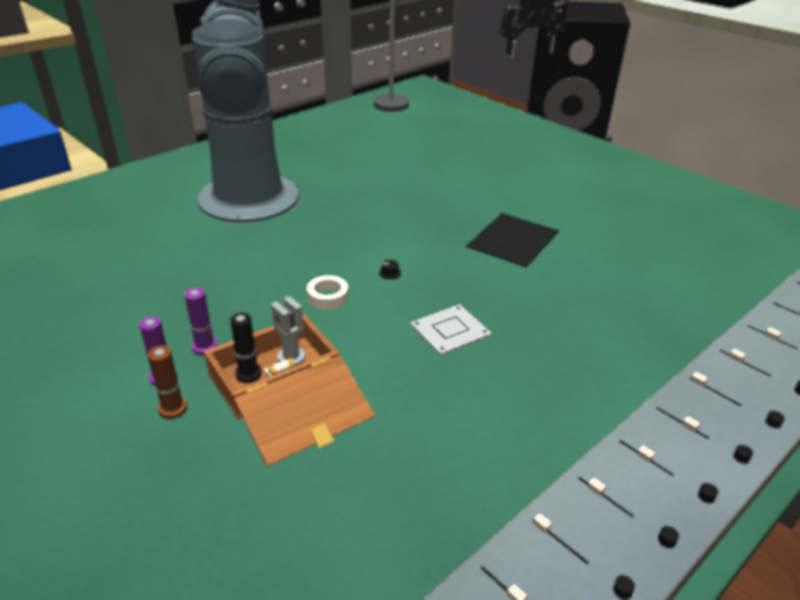

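View pics/top0.png

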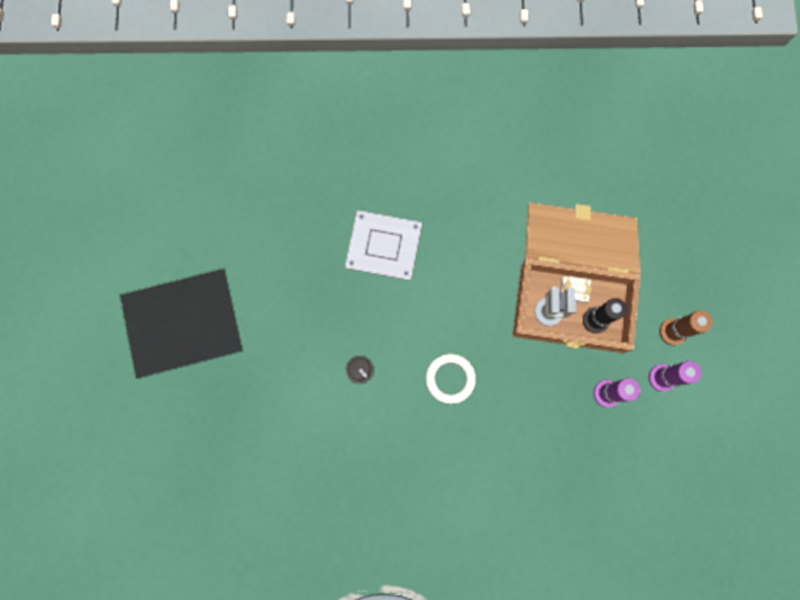

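The overview shows the box at about (575,305) in the top picture, with the knuckle on its left (550,310) and the black spigot on its right (600,315). The plate is at (384,245), the mat at (181,323), the knob at (360,369) and the tape at (451,379). The look-alikes (orange, purple) stand right of the box.

```bash
cat > h.py <<'E'
import cv2,numpy as np
from plant import robot
def K(p): return np.array([[p['fx'],0,p['cx']],[0,p['fy'],p['cy']],[0,0,1]])
def back(p,uv,z):
    "pixels -> world points at height z"
    n=cv2.undistortPoints(np.array(uv,float).reshape(-1,1,2),K(p),p['D']).reshape(-1,2)
    E=p['extrinsics']; d=np.c_[n[:,0],-n[:,1],-np.ones(len(n))]@E[:3,:3].T
    return E[:3,3]+d*((z-E[2,3])/d[:,2])[:,None]
def proj(p,X):
    E=p['extrinsics']; c=(np.atleast_2d(X)-E[:3,3])@E[:3,:3]; c=c*[1,-1,-1]
    return cv2.projectPoints(c.reshape(-1,1,3),np.zeros(3),np.zeros(3),K(p),p['D'])[0].reshape(-1,2)
def rect(p,mask,z):
    c=max(cv2.findContours(mask.astype(np.uint8),cv2.RETR_EXTERNAL,cv2.CHAIN_APPROX_NONE)[0],key=cv2.contourArea).reshape(-1,2)
    w=back(p,c,z)[:,:2]; (cx,cy),(a,b),t=cv2.minAreaRect((w*1000).astype(np.float32)); return cx,cy,a,b,t
E
python3 - <<'E'
from h import *
im=np.load("pics/top0.npy").astype(int); p=robot.camera_params("top")
s=1.5625
def roi(m,x0,y0,x1,y1):
    o=np.zeros_like(m); sl=np.s_[int(y0/s):int(y1/s),int(x0/s):int(x1/s)]; o[sl]=m[sl]; return o
dark=im.max(2)<60; br=im.min(2)>140
print("mat",rect(p,roi(dark,100,250,260,400),.004))
print("plate",rect(p,roi(br,335,200,435,290),.005))
print("knob",rect(p,roi(dark,335,350,385,390),.015))
print("tape",rect(p,roi(br,415,345,485,415),.024))
q=lambda L:np.array(L)/s
print("box rim corners",(back(p,q([(515,335),(633,350),(640,272),(525,262)]),.048)*1000).round())
print("knuckle foot",(back(p,q([(549,311)]),.017)*1000).round(),"spigot top",(back(p,q([(615,308)]),.116)*1000).round(), "fuse",(back(p,q([(577,288)]),.04)*1000).round())
print("lookalike tops",(back(p,q([(628,389),(689,372),(702,321)]),.108)*1000).round())
E
```

```text
mat (546.4498901367188, 314.5612487792969, 3.4399609565734863, 3.237584114074707, 46.759254455566406)
plate (604.4700927734375, -3.8849411010742188, 102.63337707519531, 92.69480895996094, 78.2245101928711)Traceback (most recent call last):
  File "<stdin>", line 9, in <module>
  File "h.py", line 13, in rect
    c=max(cv2.findContours(mask.astype(np.uint8),cv2.RETR_EXTERNAL,cv2.CHAIN_APPROX_NONE)[0],key=cv2.contourArea).reshape(-1,2)
      ~~~^^^^^^^^^^^^^^^^^^^^^^^^^^^^^^^^^^^^^^^^^^^^^^^^^^^^^^^^^^^^^^^^^^^^^^^^^^^^^^^^^^^^^^^^^^^^^^^^^^^^^^^^
ValueError: max() iterable argument is empty
```

Run:
```python
from h import *
im=np.load("pics/top0.npy").astype(int); p=robot.camera_params("top")
s=1.5625
print(im[206,116],im[200,300],im[238,231])
def roi(m,x0,y0,x1,y1):
    o=np.zeros_like(m); sl=np.s_[int(y0/s):int(y1/s),int(x0/s):int(x1/s)]; o[sl]=m[sl]; return o
dark=im[:,:,1]<85; br=im.min(2)>140
print("mat",rect(p,roi(dark,100,250,260,400),.004))
print("knob",rect(p,roi(dark,335,350,385,390),.015))
print("tape",rect(p,roi(br,415,345,485,415),.024))
q=lambda L:np.array(L)/s
print("box rim corners",(back(p,q([(515,335),(633,350),(640,272),(525,262)]),.048)*1000).round())
print("knuckle foot",(back(p,q([(549,311)]),.017)*1000).round(),"spigot top",(back(p,q([(615,308)]),.116)*1000).round(), "fuse",(back(p,q([(577,288)]),.04)*1000).round())
print("lookalike tops",(back(p,q([(628,389),(689,372),(702,321)]),.108)*1000).round())
```

```text
[61 62 62] [109 161 138] [183 183 187]
mat (489.1265869140625, 297.04437255859375, 127.02149963378906, 157.04908752441406, 14.107913970947266)
knob (415.7898254394531, 32.11151885986328, 34.034523010253906, 31.675539016723633, 89.26154327392578)
tape (400.0957336425781, -99.62016296386719, 71.83795928955078, 71.43408203125, 89.26251983642578)
box rim corners [[ 458. -192.   48.]
 [ 434. -357.   48.]
 [ 547. -375.   48.]
 [ 564. -210.   48.]]
knuckle foot [[ 497. -248.   17.]] spigot top [[ 483. -315.  116.]] fuse [[ 526. -285.   40.]]
lookalike tops [[ 377. -328.  108.]
 [ 398. -409.  108.]
 [ 466. -432.  108.]]
```

Emit:
play_rows(
  rows=[
    [10,-44,5,0,0,-3.8,-0.4],
    [10,-44,5,0,0,-3.8,-0.4],
    [10,-44,5,0,0,-3.8,-0.4],
    [10,-44,5,0,0,-3.8,-0.4],
    [10,-44,5,0,0,-3.8,-0.4],
  ],
)

```text
time: 0.6
ee_pos: [0.301, 0.3777, 0.2779]
orientation: [-3.141, 0.0, 2.411]
contact_force: [0.5, 0.2, 0.3]
opening: 0.0597
grasp_force: 0.0
```

Emit:
play_rows(
  rows=[
    [10,-44,5,0,0,-3.8,-0.4],
    [10,-44,5,0,0,-3.8,-0.4],
    [10,-44,5,0,0,-3.8,-0.4],
    [10,-44,5,0,0,-3.8,-0.4],
    [10,-44,5,0,0,-3.8,-0.4],
  ],
)

```text
time: 1.1
ee_pos: [0.3509, 0.1579, 0.3032]
orientation: [3.141, 0.0, 2.079]
contact_force: [1.0, 0.3, 0.5]
opening: 0.06
grasp_force: 0.0
```

Emit:
play_rows(
  rows=[
    [10,-44,5,0,0,-3.8,-0.4],
    [10,-44,5,0,0,-3.8,-0.4],
    [10,-44,5,0,0,-3.8,-0.4],
    [10,-44,5,0,0,-3.8,-0.4],
    [10,-44,5,0,0,-3.8,-0.4],
  ],
)

```text
time: 1.6
ee_pos: [0.401, -0.0623, 0.3283]
orientation: [3.141, -0.0, 1.747]
contact_force: [0.8, 0.8, -0.8]
opening: 0.0596
grasp_force: 0.0
```

Emit:
play_rows(
  rows=[
    [10,-44,5,0,0,-3.8,-0.4],
    [10,-44,5,0,0,-3.8,-0.4],
    [10,-44,5,0,0,-3.8,-0.4],
    [10,-44,5,0,0,-3.8,-0.4],
    [0,0,0,0,0,0,-0.4],
  ],
)

```text
time: 2.1
ee_pos: [0.4413, -0.2406, 0.3479]
orientation: [-3.141, 0.0, 1.479]
contact_force: [-0.8, 1.5, 0.1]
opening: 0.0597
grasp_force: 0.0
```

Run:
```python
from h import *
o=robot.observe(); p=robot.camera_params("wrist"); im=robot.grab_frame("wrist")
np.savez("pics/w1.npz",im=im,**p); cv2.imwrite("pics/w1.png",cv2.resize(im[:,:,::-1],(800,600),interpolation=cv2.INTER_CUBIC))
print(o['ee_pos'],o['orientation'],o['opening'],o['time'],o['joint_positions'],p)
```

```text
[ 0.44134056 -0.24064958  0.3478716 ] [-3.14078382e+00  3.99883877e-04  1.47878257e+00] 0.059739859670639474 2.1 [-7.24737856e-01 -1.73612820e-01  1.81635756e+00 -8.02825811e-04
  1.49926373e+00 -6.32666389e-01] {'fx': 311.47950612493474, 'fy': 311.47950612493474, 'cx': 257.59044204304615, 'cy': 187.34467265286742, 'D': array([-0.06597763,  0.        ,  0.        ,  0.        ,  0.        ]), 'extrinsics': array([[ 9.95897429e-01,  8.55295507e-02,  2.95466756e-02,
         4.47678038e-01],
       [-9.04890949e-02,  9.41973463e-01,  3.23261070e-01,
        -1.59292802e-01],
       [-1.83810208e-04, -3.24608521e-01,  9.45848442e-01,
         4.68806543e-01],
       [ 0.00000000e+00,  0.00000000e+00,  0.00000000e+00,
         1.00000000e+00]])}
```

View pics/w1.png

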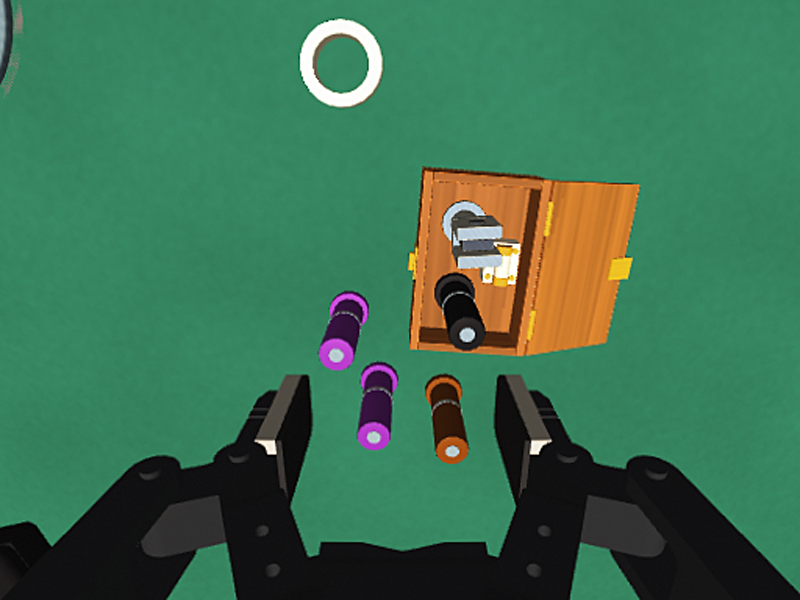

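Wrist picture: box rim corners at about (425,168), (545,178), (526,355), (411,349). Knuckle flange at (465,221), its head at about (480,243). Spigot top at (466,334), foot at (456,291). The fuse holder is at (500,262), partly hidden behind the knuckle head.

Run:
```python
from h import *
d=np.load("pics/w1.npz"); p={k:d[k] for k in d.files if k!='im'}; im=d['im']
s=1.5625
b=lambda L,z:(back(p,np.array(L)/s,z)[:,:2]*1000).round(1)
B=b([(425,168),(545,178),(526,355),(411,349)],.048); print("box",B.tolist(),B.mean(0))
print("kn flange",b([(465,221)],.017),"head",b([(480,243)],.113))
print("spig top",b([(466,334)],.116),"foot",b([(456,291)],.018))
print("purple/orange foot",b([(350,308),(380,378),(443,391)],.01),"top",b([(337,355),(374,437),(452,452)],.108))
print("fuse",b([(500,262)],.035))
c=cv2.resize(im[95:235,245:420][:,:,::-1],None,fx=4.5,fy=4.25,interpolation=cv2.INTER_CUBIC)
# overlay models
def draw(X):
    u=(proj(p,np.array(X))-[245,95]+.5)*[4.5,4.25]; cv2.polylines(c,[u.astype(int)],True,(255,255,0),1)
th=np.linspace(0,6.283,40)
circ=lambda x,y,r,z:[(x+r*np.cos(t),y+r*np.sin(t),z) for t in th]
def rc(x,y,a,bb,z,w): return [(x+i*a*np.cos(w)-j*bb*np.sin(w),y+i*a*np.sin(w)+j*bb*np.cos(w),z) for i,j in((1,1),(1,-1),(-1,-1),(-1,1))]
w=-.145; R=lambda x,y:np.array([np.cos(w)*x-np.sin(w)*y,np.sin(w)*x+np.cos(w)*y])
bc=B.mean(0)/1000
k=bc+R(-.013,.035); sp=bc+R(-.013,-.035); f=bc+R(.025,0)
print(bc,k,sp,f)
draw(rc(*bc,.055,.083,.048,w)); draw(circ(*k,.021,.017)); draw(rc(*k,.017,.016,.113,w)); draw(circ(*sp,.015,.116)); draw(circ(*sp,.020,.018)); draw(rc(*f,.016,.02,.030,w))
cv2.imwrite("pics/o1.png",c)
```

```text
box [[463.5, -194.0], [565.0, -211.0], [547.1, -376.9], [437.5, -360.3]] [ 503.275 -285.55 ]
kn flange [[ 498.3 -248.3]] head [[ 497.9 -247. ]]
spig top [[ 483.5 -318.8]] foot [[ 485.9 -316.3]]
purple/orange foot [[ 379.2 -327.5]
 [ 400.9 -409.4]
 [ 466.6 -431.2]] top [[ 377.9 -331.6]
 [ 399.4 -413.8]
 [ 466.8 -436. ]]
fuse [[ 526.7 -285.8]]
[ 0.503275 -0.28555 ] [ 0.49546866 -0.24903889] [ 0.48535419 -0.31830431] [ 0.52801265 -0.28916231]
```

View pics/o1.png

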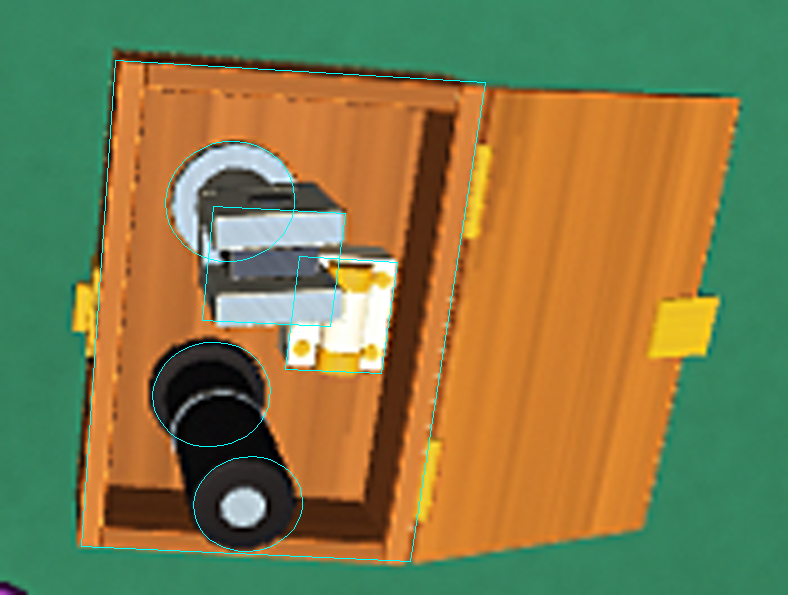

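Emit:
play_rows(
  rows=[
    [27,-4,-20,0,0,0,-0.4],
    [28,-4,-20,0,0,0,-0.4],
    [0,0,-45,0,0,0,-0.4],
    [0,0,-45,0,0,0,-0.4],
    [0,0,0,0,0,0,-0.4],
  ],
)

```text
time: 2.65
ee_pos: [0.4926, -0.2406, 0.211]
orientation: [-3.129, -0.008, 1.486]
contact_force: [-0.5, 0.7, -0.8]
opening: 0.0594
grasp_force: 0.0
```

Emit:
play_rows(
  rows=[
    [0,0,-40,0,0,0,-0.4],
    [0,0,-40,0,0,0,-0.4],
    [0,0,-30,0,0,0,-0.4],
    [0,0,-15,0,0,0,-0.4],
    [0,0,0,0,0,0,-0.4],
  ],
)

```text
time: 3.15
ee_pos: [0.4959, -0.2438, 0.093]
orientation: [-3.14, -0.001, 1.485]
contact_force: [-0.1, 0.9, 0.3]
opening: 0.0598
grasp_force: 0.0
```

Emit:
play_rows(
  rows=[
    [0,-5,0,0,0,0,-0.4],
    [0,0,0,0,0,0,-0.4],
    [0,0,0,0,0,0,0.0],
    [0,0,0,0,0,0,0.2],
    [0,0,0,0,0,0,0.4],
  ],
)

```text
time: 3.65
ee_pos: [0.4971, -0.2503, 0.0948]
orientation: [3.139, 0.002, 1.485]
contact_force: [0.6, -0.7, 5.1]
opening: 0.0333
grasp_force: 58.5
```

Emit:
play_rows(
  rows=[
    [0,0,0,0,0,0,1],
    [0,0,0,0,0,0,1],
    [0,0,0,0,0,0,1],
    [0,0,0,0,0,0,1],
    [0,0,0,0,0,0,1],
  ],
)

```text
time: 4.15
ee_pos: [0.4972, -0.2503, 0.0948]
orientation: [3.139, 0.002, 1.485]
contact_force: [0.2, -0.5, 6.9]
opening: 0.0334
grasp_force: 58.5
```

Emit:
play_rows(
  rows=[
    [0,0,15,0,0,0,1],
    [0,0,30,0,0,0,1],
    [0,0,40,0,0,0,1],
    [0,0,25,0,0,0,1],
    [0,15,0,0,0,0,1],
  ],
)

```text
time: 4.65
ee_pos: [0.498, -0.2363, 0.208]
orientation: [3.134, 0.005, 1.483]
contact_force: [1.1, -0.4, -2.5]
opening: 0.0336
grasp_force: 59.4
```

Emit:
play_rows(
  rows=[
    [-1,30,0,0,0,0,1],
    [-2,45,0,0,0,0,1],
    [-2,45,0,0,0,0,1],
    [-2,45,0,0,0,0,1],
    [-2,45,0,0,0,0,1],
  ],
)

```text
time: 5.15
ee_pos: [0.4849, -0.0215, 0.2009]
orientation: [-3.137, -0.001, 1.485]
contact_force: [0.9, 0.3, -2.8]
opening: 0.0329
grasp_force: 59.3
```

Emit:
play_rows(
  rows=[
    [-2,45,0,0,0,0,1],
    [-2,45,0,0,0,0,1],
    [-2,45,0,0,0,0,1],
    [-2,45,0,0,0,0,1],
    [-2,45,0,0,0,0,1],
  ],
)

```text
time: 5.65
ee_pos: [0.4745, 0.2028, 0.2009]
orientation: [-3.137, 0.001, 1.485]
contact_force: [1.8, 0.2, -3.4]
opening: 0.0334
grasp_force: 59.3
```

Emit:
play_rows(
  rows=[
    [0,45,0,0,0,0,1],
    [0,30,0,0,0,0,1],
    [0,15,0,0,0,0,1],
    [0,0,0,0,0,0,1],
    [0,0,0,0,0,0,1],
  ],
)

```text
time: 6.15
ee_pos: [0.4762, 0.2899, 0.2019]
orientation: [-3.139, 0.002, 1.485]
contact_force: [-0.9, -0.2, -2.1]
opening: 0.0334
grasp_force: 59.4
```

Emit:
play_rows(
  rows=[
    [2,22,0,0,0,0,1],
    [2,22,0,0,0,0,1],
    [0,0,-40,0,0,0,1],
    [0,0,-40,0,0,0,1],
    [0,0,-20,0,0,0,1],
  ],
)

```text
time: 6.65
ee_pos: [0.479, 0.332, 0.0991]
orientation: [-3.136, 0.004, 1.483]
contact_force: [-0.3, -0.4, -2.4]
opening: 0.0334
grasp_force: 59.2
```

Emit:
play_rows(
  rows=[
    [0,0,-6,0,0,0,1],
    [0,0,-2,0,0,0,1],
    [0,0,-1,0,0,0,1],
    [0,0,0,0,0,0,1],
    [0,0,0,0,0,0,1],
  ],
)

```text
time: 7.15
ee_pos: [0.4821, 0.3348, 0.0957]
orientation: [3.139, -0.001, 1.485]
contact_force: [-0.1, 0.0, -2.1]
opening: 0.0331
grasp_force: 59.3
```

Emit:
play_rows(
  rows=[
    [0,0,-3,0,0,0,1],
    [0,0,0,0,0,0,1],
    [0,0,-1,0,0,0,1],
    [0,0,0,0,0,0,1],
    [0,0,0,0,0,0,1],
  ],
)

```text
time: 7.65
ee_pos: [0.4814, 0.3347, 0.0908]
orientation: [3.141, -0.0, 1.485]
contact_force: [-1.8, 0.4, 3.8]
opening: 0.0336
grasp_force: 59.5
```

Emit:
play_rows(
  rows=[
    [0,0,0,0,0,0,0.1],
    [0,0,0,0,0,0,-0.2],
    [0,0,0,0,0,0,-0.4],
    [0,0,0,0,0,0,-0.4],
    [0,0,20,0,0,0,-0.4],
  ],
)

```text
time: 8.15
ee_pos: [0.4792, 0.3336, 0.1077]
orientation: [-3.136, 0.003, 1.485]
contact_force: [-0.2, 0.3, -0.4]
opening: 0.0598
grasp_force: 0.0
```

Emit:
play_rows(
  rows=[
    [0,0,45,0,0,0,-0.4],
    [0,0,45,0,0,0,-0.4],
    [0,0,30,0,0,0,-0.4],
    [0,-45,0,0,0,0,-0.4],
    [0,-45,0,0,0,0,-0.4],
  ],
)

```text
time: 8.65
ee_pos: [0.4817, 0.2443, 0.2321]
orientation: [3.138, -0.001, 1.487]
contact_force: [0.5, -0.6, 0.2]
opening: 0.06
grasp_force: 0.0
```

Run:
```python
from h import *
o=robot.observe(); p=robot.camera_params("wrist"); im=robot.grab_frame("wrist")
np.savez("pics/w2.npz",im=im,**p); cv2.imwrite("pics/w2.png",im[:,:,::-1])
print(o['ee_pos'],o['time'])
```

```text
[0.48172869 0.24433001 0.23206022] 8.65
```

View pics/w2.png

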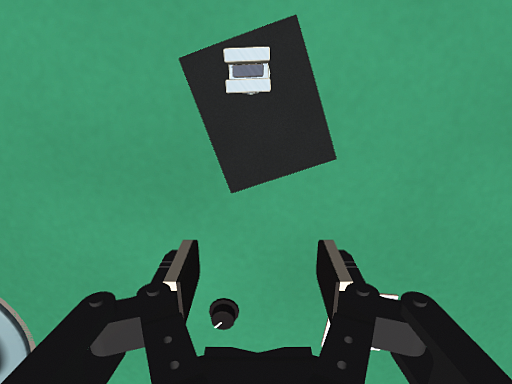

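The knuckle stands upright near the far end of the mat (248,70), and the mat's near half is free.

Emit:
play_rows(
  rows=[
    [0,-45,0,0,0,0,-0.4],
    [0,-45,0,0,0,0,-0.4],
    [0,-45,0,0,0,0,-0.4],
    [0,-45,0,0,0,0,-0.4],
    [0,-45,0,0,0,0,-0.4],
  ],
)

```text
time: 9.2
ee_pos: [0.481, 0.0178, 0.2305]
orientation: [3.141, 0.0, 1.485]
contact_force: [0.5, -1.0, -0.5]
opening: 0.0596
grasp_force: 0.0
```

Emit:
play_rows(
  rows=[
    [0,-45,0,0,0,0,-0.4],
    [0,-45,0,0,0,0,-0.4],
    [0,-45,0,0,0,0,-0.4],
    [0,-45,0,0,0,0,-0.4],
    [0,-45,0,0,0,0,-0.4],
  ],
)

```text
time: 9.7
ee_pos: [0.4809, -0.2074, 0.2304]
orientation: [3.141, 0.0, 1.484]
contact_force: [1.1, -0.1, 0.5]
opening: 0.06
grasp_force: 0.0
```

Emit:
play_rows(
  rows=[
    [0,-45,0,0,0,0,-0.4],
    [0,-40,0,0,0,0,-0.4],
    [0,-20,0,0,0,0,-0.4],
    [0,0,0,0,0,0,-0.4],
    [0,0,0,0,0,0,-0.4],
  ],
)

```text
time: 10.2
ee_pos: [0.4811, -0.3097, 0.2299]
orientation: [-3.141, -0.001, 1.485]
contact_force: [-0.1, 0.5, 0.1]
opening: 0.0595
grasp_force: 0.0
```

Emit:
play_rows(
  rows=[
    [4,-8,0,0,0,0,-0.4],
    [0,0,-40,0,0,0,-0.4],
    [0,0,-45,0,0,0,-0.4],
    [0,0,-40,0,0,0,-0.4],
    [0,0,-11,0,0,0,-0.4],
  ],
)

```text
time: 10.7
ee_pos: [0.4832, -0.3151, 0.0895]
orientation: [-3.135, -0.006, 1.486]
contact_force: [0.1, 0.6, 0.1]
opening: 0.0597
grasp_force: 0.0
```

Emit:
play_rows(
  rows=[
    [0,0,0,0,0,0,-0.4],
    [0,0,0,0,0,0,0.0],
    [0,0,0,0,0,0,0.2],
    [0,0,0,0,0,0,1],
    [0,0,0,0,0,0,1],
  ],
)

```text
time: 11.2
ee_pos: [0.4863, -0.3197, 0.0971]
orientation: [3.139, 0.003, 1.485]
contact_force: [-1.8, 1.1, 5.8]
opening: 0.0289
grasp_force: 58.4
```

Emit:
play_rows(
  rows=[
    [0,0,0,0,0,0,1],
    [0,0,0,0,0,0,1],
    [0,0,0,0,0,0,1],
    [0,0,0,0,0,0,1],
    [0,0,0,0,0,0,1],
  ],
)

```text
time: 11.7
ee_pos: [0.4863, -0.3197, 0.0971]
orientation: [3.139, 0.003, 1.485]
contact_force: [-1.2, 0.6, 6.3]
opening: 0.0289
grasp_force: 58.4
```

Emit:
play_rows(
  rows=[
    [0,0,15,0,0,0,1],
    [0,0,30,0,0,0,1],
    [0,0,40,0,0,0,1],
    [0,0,25,0,0,0,1],
    [1,15,0,0,0,0,1],
  ],
)

```text
time: 12.2
ee_pos: [0.4882, -0.306, 0.2103]
orientation: [3.133, 0.007, 1.483]
contact_force: [1.6, -0.1, -1.4]
opening: 0.0289
grasp_force: 59.1
```

Emit:
play_rows(
  rows=[
    [1,30,0,0,0,0,1],
    [1,45,0,0,0,0,1],
    [1,45,0,0,0,0,1],
    [1,45,0,0,0,0,1],
    [1,45,0,0,0,0,1],
  ],
)

```text
time: 12.7
ee_pos: [0.4896, -0.0904, 0.2025]
orientation: [-3.139, -0.001, 1.484]
contact_force: [1.3, -0.8, -2.1]
opening: 0.0286
grasp_force: 59.2
```

Emit:
play_rows(
  rows=[
    [1,45,0,0,0,0,1],
    [1,45,0,0,0,0,1],
    [1,45,0,0,0,0,1],
    [1,45,0,0,0,0,1],
    [1,45,0,0,0,0,1],
  ],
)

```text
time: 13.2
ee_pos: [0.4941, 0.1341, 0.2027]
orientation: [-3.139, 0.0, 1.485]
contact_force: [1.2, -0.7, -1.8]
opening: 0.0288
grasp_force: 59.2
```

Emit:
play_rows(
  rows=[
    [1,45,0,0,0,0,1],
    [0,30,0,0,0,0,1],
    [0,10,0,0,0,0,1],
    [0,0,0,0,0,0,1],
    [0,0,0,0,0,0,1],
  ],
)

```text
time: 13.7
ee_pos: [0.4964, 0.2159, 0.2034]
orientation: [-3.14, 0.001, 1.485]
contact_force: [0.8, -0.9, -1.9]
opening: 0.0286
grasp_force: 59.2
```

Emit:
play_rows(
  rows=[
    [1,22,0,0,0,0,1],
    [1,22,0,0,0,0,1],
    [0,0,-40,0,0,0,1],
    [0,0,-40,0,0,0,1],
    [0,0,-20,0,0,0,1],
  ],
)

```text
time: 14.2
ee_pos: [0.4971, 0.2584, 0.1005]
orientation: [-3.136, 0.002, 1.483]
contact_force: [-1.6, 0.4, -2.1]
opening: 0.0286
grasp_force: 59.5
```

Emit:
play_rows(
  rows=[
    [0,0,-5,0,0,0,1],
    [0,0,0,0,0,0,1],
    [0,0,-2,0,0,0,1],
    [0,0,0,0,0,0,1],
    [0,0,0,0,0,0,1],
  ],
)

```text
time: 14.7
ee_pos: [0.5001, 0.2606, 0.0986]
orientation: [3.139, -0.001, 1.485]
contact_force: [-0.8, 0.9, -2.1]
opening: 0.0287
grasp_force: 59.5
```

Emit:
play_rows(
  rows=[
    [0,0,-4,0,0,0,1],
    [0,0,0,0,0,0,1],
    [0,0,-1,0,0,0,1],
    [0,0,0,0,0,0,1],
    [0,0,0,0,0,0,1],
  ],
)

```text
time: 15.2
ee_pos: [0.4994, 0.2607, 0.0931]
orientation: [3.142, -0.0, 1.485]
contact_force: [-3.7, -0.8, 5.4]
opening: 0.0287
grasp_force: 60.1
```

Emit:
play_rows(
  rows=[
    [0,0,0,0,0,0,0.2],
    [0,0,0,0,0,0,-0.2],
    [0,0,0,0,0,0,-0.4],
    [0,0,0,0,0,0,-0.4],
    [0,0,20,0,0,0,-0.4],
  ],
)

```text
time: 15.7
ee_pos: [0.4971, 0.2598, 0.1097]
orientation: [-3.136, 0.002, 1.485]
contact_force: [-0.4, -0.7, 0.3]
opening: 0.06
grasp_force: 0.0
```

Emit:
play_rows(
  rows=[
    [0,0,45,0,0,0,-0.4],
    [0,0,45,0,0,0,-0.4],
    [0,0,30,0,0,0,-0.4],
    [-1,-34,0,0,0,5.4,-0.4],
    [-1,-34,0,0,0,5.4,-0.4],
  ],
)

```text
time: 16.2
ee_pos: [0.4978, 0.1923, 0.234]
orientation: [3.138, -0.0, 1.679]
contact_force: [1.5, -0.6, -0.0]
opening: 0.06
grasp_force: 0.0
```

Run:
```python
from h import *
o=robot.observe(); im=robot.grab_frame("wrist")
cv2.imwrite("pics/w3.png",im[:,:,::-1])
print(o['ee_pos'],o['time'])
```

```text
[0.49777848 0.19233618 0.233953  ] 16.2
```

View pics/w3.png

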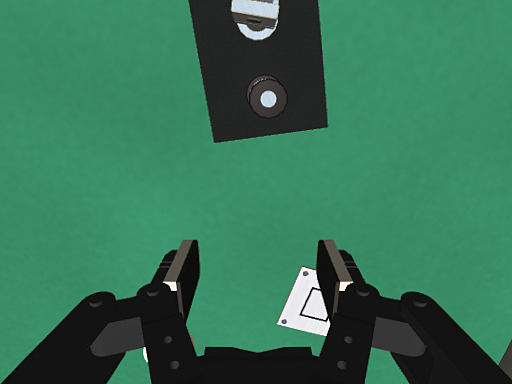

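Both stand upright on the mat (spigot at (267,97), knuckle at (256,15)). On to the fuse holder.

Emit:
play_rows(
  rows=[
    [-1,-34,0,0,0,5.4,-0.4],
    [-1,-34,0,0,0,5.4,-0.4],
    [-1,-34,0,0,0,5.4,-0.4],
    [-1,-34,0,0,0,5.4,-0.4],
    [-1,-34,0,0,0,5.4,-0.4],
  ],
)

```text
time: 16.75
ee_pos: [0.4919, 0.0212, 0.2322]
orientation: [3.141, 0.0, 2.148]
contact_force: [-0.1, 0.3, 0.7]
opening: 0.0593
grasp_force: 0.0
```

Emit:
play_rows(
  rows=[
    [-1,-34,0,0,0,5.4,-0.4],
    [-1,-34,0,0,0,5.4,-0.4],
    [-1,-34,0,0,0,5.4,-0.4],
    [-1,-34,0,0,0,5.4,-0.4],
    [-1,-34,0,0,0,5.4,-0.4],
  ],
)

```text
time: 17.25
ee_pos: [0.4869, -0.1489, 0.2323]
orientation: [3.142, 0.0, 2.619]
contact_force: [0.8, -0.1, 0.6]
opening: 0.0596
grasp_force: 0.0
```

Emit:
play_rows(
  rows=[
    [-1,-34,0,0,0,5.4,-0.4],
    [-1,-34,0,0,0,5.4,-0.4],
    [-1,-34,0,0,0,5.4,-0.4],
    [-1,-34,0,0,0,5.4,-0.4],
    [0,0,0,0,0,0,-0.4],
  ],
)

```text
time: 17.75
ee_pos: [0.4828, -0.2869, 0.2323]
orientation: [-3.14, 0.0, 2.989]
contact_force: [0.5, 0.4, -0.5]
opening: 0.0599
grasp_force: 0.0
```

Emit:
play_rows(
  rows=[
    [0,0,0,0,0,0,-0.4],
  ],
)

```text
time: 17.85
ee_pos: [0.483, -0.2838, 0.2319]
orientation: [3.141, -0.001, 2.99]
contact_force: [0.1, -0.2, 0.3]
opening: 0.06
grasp_force: 0.0
```

Run:
```python
from h import *
o=robot.observe(); p=robot.camera_params("wrist"); im=robot.grab_frame("wrist")
np.savez("pics/w4.npz",im=im,**p)
print(o['ee_pos'],o['orientation'],o['time'])
c=cv2.resize(im[:,:,::-1],(800,600),interpolation=cv2.INTER_CUBIC)
def rc(x,y,a,bb,z,w): return np.array([(x+i*a*np.cos(w)-j*bb*np.sin(w),y+i*a*np.sin(w)+j*bb*np.cos(w),z) for i,j in((1,1),(1,-1),(-1,-1),(-1,1))])
for r in (rc(.528,-.289,.016,.020,.030,-.145),rc(.503,-.2855,.055,.083,.048,-.145)):
    cv2.polylines(c,[(proj(p,r)*1.5625).astype(int)],True,(255,255,0),1)
cv2.imwrite("pics/w4.png",c)
```

```text
[ 0.48295631 -0.28380244  0.23192575] [ 3.14095505e+00 -5.30075576e-04  2.99049181e+00] 17.85
```

View pics/w4.png

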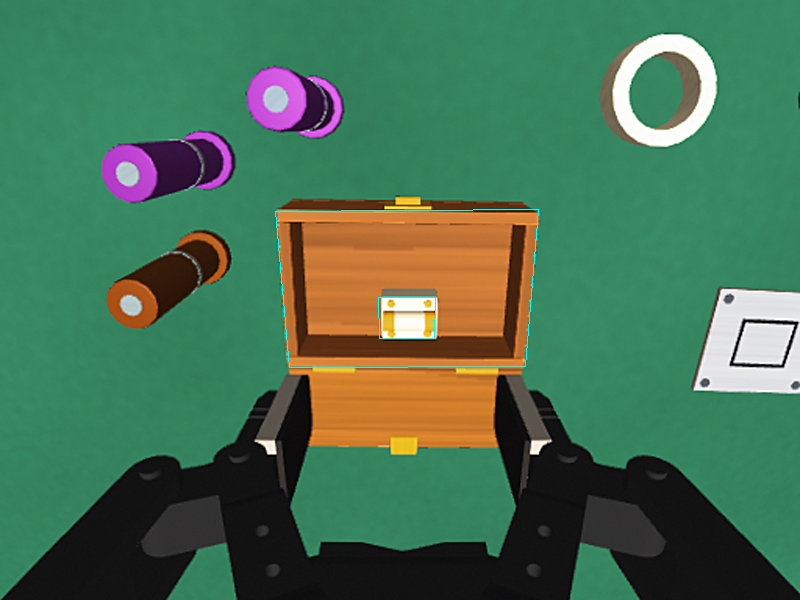

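The overlay matches the fuse holder (409,318) and the box rim, so the estimate (528, -289) mm stands.

Emit:
play_rows(
  rows=[
    [22,-3,0,0,0,0,-0.4],
    [23,-2,0,0,0,0,-0.4],
    [0,0,-45,0,0,0,-0.4],
    [0,0,-45,0,0,0,-0.4],
    [0,0,-40,0,0,0,-0.4],
  ],
)

```text
time: 18.4
ee_pos: [0.5282, -0.2866, 0.1005]
orientation: [3.141, -0.0, 2.994]
contact_force: [0.4, -0.0, -0.7]
opening: 0.06
grasp_force: 0.0
```

Emit:
play_rows(
  rows=[
    [0,0,-25,0,0,0,-0.4],
    [0,0,-10,0,0,0,-0.4],
    [0,0,0,0,0,0,-0.4],
    [0,0,0,0,0,0,-0.4],
  ],
)

```text
time: 18.8
ee_pos: [0.5292, -0.2887, 0.069]
orientation: [-3.14, 0.002, 2.993]
contact_force: [-0.3, 0.1, 0.5]
opening: 0.0598
grasp_force: 0.0
```

Emit:
play_rows(
  rows=[
    [0,0,-20,0,0,0,-0.4],
    [0,0,-12,0,0,0,-0.4],
    [0,0,-5,0,0,0,-0.4],
    [0,0,0,0,0,0,-0.4],
    [0,0,0,0,0,0,-0.4],
  ],
)

```text
time: 19.3
ee_pos: [0.5287, -0.2888, 0.031]
orientation: [-3.141, 0.001, 2.993]
contact_force: [0.3, -0.3, 0.4]
opening: 0.0596
grasp_force: 0.0
```

Emit:
play_rows(
  rows=[
    [0,0,0,0,0,0,-0.2],
    [0,0,0,0,0,0,0],
    [0,0,0,0,0,0,0.3],
    [0,0,0,0,0,0,1],
    [0,0,0,0,0,0,1],
  ],
)

```text
time: 19.8
ee_pos: [0.5288, -0.289, 0.0312]
orientation: [-3.141, 0.001, 2.993]
contact_force: [-0.5, -0.1, 5.6]
opening: 0.0385
grasp_force: 61.7
```

Emit:
play_rows(
  rows=[
    [0,0,0,0,0,0,1],
    [0,0,0,0,0,0,1],
    [0,0,0,0,0,0,1],
  ],
)

```text
time: 20.1
ee_pos: [0.5288, -0.2889, 0.0312]
orientation: [-3.141, 0.001, 2.993]
contact_force: [-1.1, 0.9, 4.7]
opening: 0.0389
grasp_force: 61.7
```

Emit:
play_rows(
  rows=[
    [0,0,10,0,0,0,1],
    [0,0,25,0,0,0,1],
    [0,0,35,0,0,0,1],
    [0,0,35,0,0,0,1],
    [0,0,15,0,0,0,1],
  ],
)

```text
time: 20.6
ee_pos: [0.5294, -0.2895, 0.154]
orientation: [-3.139, 0.005, 2.993]
contact_force: [0.8, -0.3, -0.7]
opening: 0.0388
grasp_force: 61.1
```

Run:
```python
from h import *
d=np.load("pics/w4.npz"); p={k:d[k] for k in d.files if k!='im'}
w=back(p,np.array([(740,320),(797,322),(790,367),(732,365)])/1.5625,.005)*1000
print(w.round(1),w.mean(0))
p=robot.camera_params("top"); im=np.load("pics/top0.npy").astype(int)
w=back(p,np.array([(371,229),(403,235),(398,260),(366,255)])/1.5625,.005)*1000
print(w.round(1),w.mean(0)); print(robot.observe()['ee_pos'])
```

```text
[[579.7 -27.9   5. ]
 [589.4  21.8   5. ]
 [630.5  21.    5. ]
 [619.7 -31.3   5. ]] [604.83158745  -4.1150141    5.        ]
[[628.4  14.    5. ]
 [618.3 -34.5   5. ]
 [579.5 -26.5   5. ]
 [587.8  21.7   5. ]] [603.50297539  -6.34873163   5.        ]
[ 0.52936483 -0.28945338  0.15404375]
```

Emit:
play_rows(
  rows=[
    [5,20,0,0,0,0,1],
    [11,40,0,0,0,-1,1],
    [11,40,0,0,0,-1,1],
    [11,40,0,0,0,-1,1],
    [11,40,0,0,0,0,1],
  ],
)

```text
time: 21.1
ee_pos: [0.5766, -0.1067, 0.1492]
orientation: [3.141, -0.002, 2.94]
contact_force: [0.1, 0.1, -1.7]
opening: 0.0389
grasp_force: 61.1
```

Emit:
play_rows(
  rows=[
    [11,40,0,0,0,0,1],
    [9,35,0,0,0,0,1],
    [6,25,0,0,0,0,1],
    [0,0,0,0,0,0,1],
    [0,0,0,0,0,0,1],
  ],
)

```text
time: 21.6
ee_pos: [0.6026, -0.0082, 0.1493]
orientation: [-3.141, -0.002, 2.941]
contact_force: [-0.2, -0.2, -1.1]
opening: 0.0387
grasp_force: 61.1
```

Emit:
play_rows(
  rows=[
    [2,4,-20,0,0,-0.2,1],
    [0,0,-40,0,0,0,1],
    [0,0,-35,0,0,0,1],
    [0,0,-15,0,0,0,1],
    [0,0,0,0,0,0,1],
  ],
)

```text
time: 22.1
ee_pos: [0.603, -0.0051, 0.0376]
orientation: [-3.141, -0.006, 2.935]
contact_force: [0.6, -0.3, -0.8]
opening: 0.0391
grasp_force: 61.0
```

Emit:
play_rows(
  rows=[
    [0,0,-4,0,0,0,1],
    [0,0,0,0,0,0,1],
    [0,0,-2,0,0,0,1],
    [0,0,0,0,0,0,1],
    [0,0,0,0,0,0,1],
  ],
)

```text
time: 22.6
ee_pos: [0.6056, -0.0045, 0.0349]
orientation: [-3.142, 0.001, 2.937]
contact_force: [0.9, -0.0, -0.6]
opening: 0.0392
grasp_force: 61.0
```

Run:
```python
from h import *
im=robot.grab_frame("wrist"); cv2.imwrite("pics/w5.png",im[:,:,::-1])
```

View pics/w5.png

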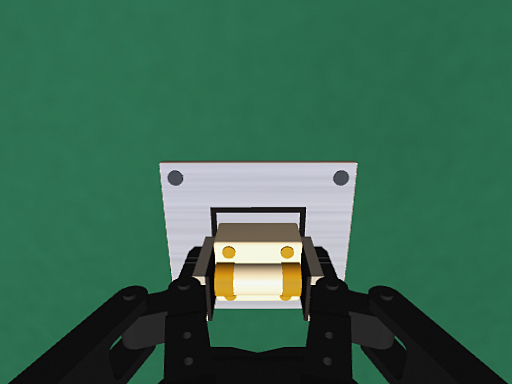

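The fuse holder is centred over the outline (columns 211–305, block at 258) and aligned, about 6 mm above the plate.

Emit:
play_rows(
  rows=[
    [0,0,-3,0,0,0,1],
    [0,0,0,0,0,0,1],
    [0,0,-2,0,0,0,1],
    [0,0,0,0,0,0,1],
    [0,0,0,0,0,0,1],
  ],
)

```text
time: 23.15
ee_pos: [0.6051, -0.0045, 0.0292]
orientation: [3.142, -0.0, 2.937]
contact_force: [0.7, 0.7, -1.4]
opening: 0.0389
grasp_force: 61.0
```

Emit:
play_rows(
  rows=[
    [0,0,-1,0,0,0,1],
    [0,0,0,0,0,0,1],
    [0,0,-1,0,0,0,1],
    [0,0,0,0,0,0,1],
    [0,0,0,0,0,0,1],
  ],
)

```text
time: 23.65
ee_pos: [0.6053, -0.0045, 0.0282]
orientation: [-3.141, -0.0, 2.937]
contact_force: [-3.8, -0.0, 6.5]
opening: 0.0388
grasp_force: 62.0
```

Emit:
play_rows(
  rows=[
    [0,0,0,0,0,0,0.0],
    [0,0,0,0,0,0,-0.2],
    [0,0,0,0,0,0,-0.4],
    [0,0,0,0,0,0,-0.4],
    [0,0,10,0,0,0,-0.4],
  ],
)

```text
time: 24.15
ee_pos: [0.604, -0.0043, 0.0361]
orientation: [-3.142, -0.003, 2.937]
contact_force: [-1.0, 0.1, -0.1]
opening: 0.0596
grasp_force: 0.0
```

Emit:
play_rows(
  rows=[
    [0,0,25,0,0,0,-0.4],
    [0,0,40,0,0,0,-0.4],
    [0,0,45,0,0,0,-0.4],
    [0,0,45,0,0,0,-0.4],
    [0,0,35,0,0,0,-0.4],
  ],
)

```text
time: 24.65
ee_pos: [0.6058, -0.0045, 0.2315]
orientation: [3.142, 0.004, 2.937]
contact_force: [0.8, 0.5, 0.7]
opening: 0.0597
grasp_force: 0.0
```

Run:
```python
from h import *
im=robot.grab_frame("wrist"); cv2.imwrite("pics/w6.png",im[:,:,::-1]); print(robot.observe()['ee_pos'])
```

```text
[ 0.60875917 -0.00502048  0.2380363 ]
```

View pics/w6.png

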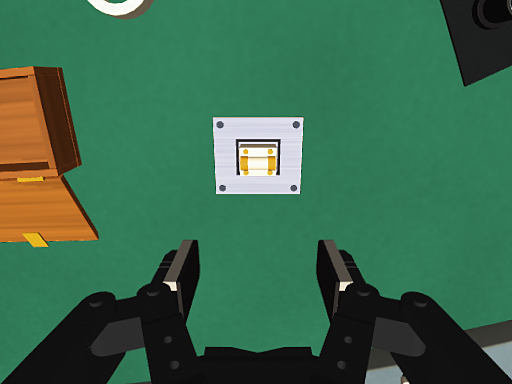

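The fuse holder lies inside the outline (258,158), straight. Next, the spigot goes back.

Emit:
play_rows(
  rows=[
    [-9,22,0,0,0,-6.9,-0.4],
    [-9,22,0,0,0,-6.9,-0.4],
    [-9,22,0,0,0,-6.9,-0.4],
    [-9,22,0,0,0,-6.9,-0.4],
    [-9,22,0,0,0,-6.9,-0.4],
  ],
)

```text
time: 25.2
ee_pos: [0.5597, 0.1064, 0.2277]
orientation: [3.141, 0.0, 2.33]
contact_force: [-0.0, 0.2, -0.2]
opening: 0.0599
grasp_force: 0.0
```

Emit:
play_rows(
  rows=[
    [-9,22,0,0,0,-6.9,-0.4],
    [-9,22,0,0,0,-6.9,-0.4],
    [-9,22,0,0,0,-6.9,-0.4],
    [-9,22,0,0,0,-6.9,-0.4],
    [-9,22,0,0,0,-6.9,-0.4],
  ],
)

```text
time: 25.7
ee_pos: [0.5147, 0.2164, 0.2278]
orientation: [3.141, -0.0, 1.728]
contact_force: [0.6, -0.4, 0.2]
opening: 0.0596
grasp_force: 0.0
```

Emit:
play_rows(
  rows=[
    [-9,22,0,0,0,-6.9,-0.4],
    [-8,22,0,0,0,-6.9,-0.4],
    [0,0,0,0,0,0,-0.4],
    [0,0,0,0,0,0,-0.4],
  ],
)

```text
time: 26.1
ee_pos: [0.4981, 0.2596, 0.2276]
orientation: [3.141, 0.0, 1.494]
contact_force: [1.2, 1.3, 0.4]
opening: 0.06
grasp_force: 0.0
```

Emit:
play_rows(
  rows=[
    [1,1,-40,0,0,-0.5,-0.4],
    [0,0,-45,0,0,0,-0.4],
    [0,0,-35,0,0,0,-0.4],
    [0,0,-15,0,0,0,-0.4],
    [0,0,0,0,0,0,-0.4],
  ],
)

```text
time: 26.6
ee_pos: [0.4981, 0.2594, 0.0903]
orientation: [-3.137, 0.002, 1.483]
contact_force: [-0.6, 0.1, -0.1]
opening: 0.0595
grasp_force: 0.0
```

Emit:
play_rows(
  rows=[
    [0,0,0,0,0,0,-0.4],
    [0,0,0,0,0,0,-0.4],
  ],
)

```text
time: 26.8
ee_pos: [0.5011, 0.2608, 0.0948]
orientation: [3.137, -0.002, 1.483]
contact_force: [0.6, -0.8, -0.1]
opening: 0.0595
grasp_force: 0.0
```

Emit:
play_rows(
  rows=[
    [-1,0,-1,0,0,0,-0.4],
    [0,0,0,0,0,0,0.0],
    [0,0,0,0,0,0,0.2],
    [0,0,0,0,0,0,1],
    [0,0,0,0,0,0,1],
  ],
)

```text
time: 27.3
ee_pos: [0.4984, 0.2607, 0.0919]
orientation: [3.141, -0.0, 1.483]
contact_force: [-2.1, 0.2, 5.7]
opening: 0.029
grasp_force: 59.0
```

Emit:
play_rows(
  rows=[
    [0,0,0,0,0,0,1],
    [0,0,0,0,0,0,1],
    [0,0,0,0,0,0,1],
  ],
)

```text
time: 27.6
ee_pos: [0.4984, 0.2607, 0.0919]
orientation: [3.141, -0.0, 1.483]
contact_force: [-2.4, -1.2, 4.5]
opening: 0.0287
grasp_force: 59.0
```

Emit:
play_rows(
  rows=[
    [0,0,15,0,0,0,1],
    [0,0,30,0,0,0,1],
    [0,0,40,0,0,0,1],
    [0,0,25,0,0,0,1],
    [-1,-15,0,0,0,0,1],
  ],
)

```text
time: 28.1
ee_pos: [0.4996, 0.2466, 0.2063]
orientation: [3.133, -0.003, 1.485]
contact_force: [0.4, -0.5, -1.6]
opening: 0.0286
grasp_force: 59.5
```

Emit:
play_rows(
  rows=[
    [-1,-30,0,0,0,0,1],
    [-1,-45,0,0,0,0,1],
    [-1,-45,0,0,0,0,1],
    [-1,-45,0,0,0,0,1],
    [-1,-45,0,0,0,0,1],
  ],
)

```text
time: 28.6
ee_pos: [0.4903, 0.0333, 0.1993]
orientation: [-3.139, 0.0, 1.483]
contact_force: [1.3, 0.6, -2.8]
opening: 0.0285
grasp_force: 59.5
```

Emit:
play_rows(
  rows=[
    [-1,-45,0,0,0,0,1],
    [-1,-45,0,0,0,0,1],
    [-1,-45,0,0,0,0,1],
    [-1,-45,0,0,0,0,1],
    [-1,-45,0,0,0,0,1],
  ],
)

```text
time: 29.1
ee_pos: [0.4851, -0.1913, 0.1993]
orientation: [-3.139, -0.001, 1.482]
contact_force: [1.0, 0.5, -1.9]
opening: 0.0287
grasp_force: 59.5
```

Emit:
play_rows(
  rows=[
    [-1,-45,0,0,0,0,1],
    [0,-30,0,0,0,0,1],
    [0,-10,0,0,0,0,1],
    [0,0,0,0,0,0,1],
    [0,0,0,0,0,0,1],
  ],
)

```text
time: 29.6
ee_pos: [0.4854, -0.2733, 0.2001]
orientation: [-3.14, -0.002, 1.483]
contact_force: [-0.0, 0.2, -2.1]
opening: 0.0287
grasp_force: 59.5
```

Emit:
play_rows(
  rows=[
    [0,-23,0,0,0,0,1],
    [0,-23,0,0,0,0,1],
    [0,0,-25,0,0,0,1],
    [0,0,-10,0,0,0,1],
    [0,0,0,0,0,0,1],
  ],
)

```text
time: 30.1
ee_pos: [0.4851, -0.3179, 0.1637]
orientation: [-3.137, -0.004, 1.485]
contact_force: [-0.1, 1.2, -2.0]
opening: 0.0289
grasp_force: 59.6
```

Emit:
play_rows(
  rows=[
    [0,0,0,0,0,0,1],
    [0,0,0,0,0,0,1],
  ],
)

```text
time: 30.3
ee_pos: [0.4868, -0.3202, 0.1673]
orientation: [3.14, 0.001, 1.484]
contact_force: [0.3, -0.1, -1.5]
opening: 0.0285
grasp_force: 59.6
```

Emit:
play_rows(
  rows=[
    [-1,0,-25,0,0,0,1],
    [0,0,-25,0,0,0,1],
    [0,0,-13,0,0,0,1],
    [0,0,0,0,0,0,1],
    [0,0,0,0,0,0,1],
  ],
)

```text
time: 30.8
ee_pos: [0.4858, -0.3209, 0.1043]
orientation: [3.14, 0.001, 1.483]
contact_force: [0.5, -0.2, -1.8]
opening: 0.0288
grasp_force: 59.6
```

Emit:
play_rows(
  rows=[
    [0,0,-2,0,0,0,1],
    [0,0,0,0,0,0,1],
    [0,0,-1,0,0,0,1],
    [0,0,0,0,0,0,1],
    [0,0,0,0,0,0,1],
  ],
)

```text
time: 31.3
ee_pos: [0.4852, -0.3205, 0.1004]
orientation: [3.141, 0.0, 1.483]
contact_force: [-0.1, -0.8, -2.1]
opening: 0.0288
grasp_force: 59.6
```

Emit:
play_rows(
  rows=[
    [0,1,-3,0,0,0,1],
    [0,0,0,0,0,0,1],
    [0,0,-1,0,0,0,1],
    [0,0,0,0,0,0,1],
    [0,0,0,0,0,0,1],
  ],
)

```text
time: 31.8
ee_pos: [0.4852, -0.3195, 0.0963]
orientation: [-3.142, -0.0, 1.483]
contact_force: [0.5, 0.3, -2.7]
opening: 0.0285
grasp_force: 59.6
```

Emit:
play_rows(
  rows=[
    [0,0,-1,0,0,0,1],
    [0,0,0,0,0,0,1],
    [0,0,0,0,0,0,1],
  ],
)

```text
time: 32.1
ee_pos: [0.4854, -0.3197, 0.096]
orientation: [3.141, 0.0, 1.483]
contact_force: [-2.0, 1.0, 4.1]
opening: 0.0285
grasp_force: 60.0
```

Emit:
play_rows(
  rows=[
    [0,0,0,0,0,0,0.2],
    [0,0,0,0,0,0,-0.2],
    [0,0,0,0,0,0,-0.4],
    [0,0,0,0,0,0,-0.4],
    [0,0,20,0,0,0,-0.4],
  ],
)

```text
time: 32.6
ee_pos: [0.4836, -0.318, 0.1126]
orientation: [-3.137, -0.004, 1.483]
contact_force: [-0.3, -0.1, -0.6]
opening: 0.0598
grasp_force: 0.0
```

Emit:
play_rows(
  rows=[
    [0,0,45,0,0,0,-0.4],
    [0,0,45,0,0,0,-0.4],
    [0,0,25,0,0,0,-0.4],
    [0,25,0,0,0,0,-0.4],
    [0,45,0,0,0,0,-0.4],
  ],
)

```text
time: 33.1
ee_pos: [0.4857, -0.2509, 0.232]
orientation: [3.138, 0.002, 1.479]
contact_force: [1.2, 1.1, -0.2]
opening: 0.0598
grasp_force: 0.0
```

Emit:
play_rows(
  rows=[
    [0,45,0,0,0,0,-0.4],
    [0,45,0,0,0,0,-0.4],
    [0,45,0,0,0,0,-0.4],
    [0,45,0,0,0,0,-0.4],
    [0,45,0,0,0,0,-0.4],
  ],
)

```text
time: 33.6
ee_pos: [0.4849, -0.0228, 0.2304]
orientation: [3.141, 0.0, 1.483]
contact_force: [0.5, -0.4, -0.2]
opening: 0.0598
grasp_force: 0.0
```

Emit:
play_rows(
  rows=[
    [0,45,0,0,0,0,-0.4],
    [0,45,0,0,0,0,-0.4],
    [0,45,0,0,0,0,-0.4],
    [0,45,0,0,0,0,-0.4],
    [0,45,0,0,0,0,-0.4],
  ],
)

```text
time: 34.1
ee_pos: [0.4849, 0.2024, 0.2304]
orientation: [3.141, -0.0, 1.483]
contact_force: [1.3, 0.2, 0.2]
opening: 0.0598
grasp_force: 0.0
```

Emit:
play_rows(
  rows=[
    [0,45,0,0,0,0,-0.4],
    [0,45,0,0,0,0,-0.4],
    [0,30,0,0,0,0,-0.4],
    [0,0,0,0,0,0,-0.4],
    [0,0,0,0,0,0,-0.4],
  ],
)

```text
time: 34.6
ee_pos: [0.4849, 0.3207, 0.23]
orientation: [-3.141, 0.001, 1.484]
contact_force: [0.7, -0.1, 0.2]
opening: 0.0597
grasp_force: 0.0
```

Emit:
play_rows(
  rows=[
    [-3,13,0,0,0,0,-0.4],
    [0,0,-45,0,0,0,-0.4],
    [0,0,-45,0,0,0,-0.4],
    [0,0,-35,0,0,0,-0.4],
    [0,0,-12,0,0,0,-0.4],
  ],
)

```text
time: 35.1
ee_pos: [0.4797, 0.3318, 0.0891]
orientation: [-3.135, 0.004, 1.481]
contact_force: [-0.4, -0.1, -0.2]
opening: 0.0597
grasp_force: 0.0
```

Emit:
play_rows(
  rows=[
    [0,0,0,0,0,0,-0.4],
    [0,0,0,0,0,0,-0.4],
    [0,0,0,0,0,0,-0.4],
  ],
)

```text
time: 35.4
ee_pos: [0.4839, 0.3342, 0.096]
orientation: [3.138, -0.002, 1.483]
contact_force: [0.1, -0.4, -0.4]
opening: 0.0593
grasp_force: 0.0
```

Emit:
play_rows(
  rows=[
    [-1,0,-1,0,0,0,-0.4],
    [0,0,0,0,0,0,0.0],
    [0,0,0,0,0,0,0.2],
    [0,0,0,0,0,0,1],
    [0,0,0,0,0,0,1],
  ],
)

```text
time: 35.9
ee_pos: [0.4817, 0.3336, 0.0931]
orientation: [3.141, -0.0, 1.483]
contact_force: [-0.5, -1.0, 5.4]
opening: 0.0332
grasp_force: 59.0
```

Emit:
play_rows(
  rows=[
    [0,0,0,0,0,0,1],
    [0,0,0,0,0,0,1],
    [0,0,0,0,0,0,1],
  ],
)

```text
time: 36.2
ee_pos: [0.4817, 0.3336, 0.0931]
orientation: [3.141, -0.0, 1.483]
contact_force: [-0.7, -1.8, 5.7]
opening: 0.0337
grasp_force: 59.0
```

Emit:
play_rows(
  rows=[
    [0,0,15,0,0,0,1],
    [0,0,30,0,0,0,1],
    [0,0,40,0,0,0,1],
    [0,0,25,0,0,0,1],
    [1,-15,0,0,0,0,1],
  ],
)

```text
time: 36.7
ee_pos: [0.4841, 0.3201, 0.2072]
orientation: [3.134, -0.005, 1.485]
contact_force: [1.3, 0.1, -3.0]
opening: 0.0334
grasp_force: 59.7
```

Emit:
play_rows(
  rows=[
    [1,-30,0,0,0,0,1],
    [1,-45,0,0,0,0,1],
    [1,-45,0,0,0,0,1],
    [1,-45,0,0,0,0,1],
    [1,-45,0,0,0,0,1],
  ],
)

```text
time: 37.2
ee_pos: [0.4853, 0.1062, 0.2002]
orientation: [-3.138, 0.001, 1.483]
contact_force: [0.5, -0.8, -2.1]
opening: 0.0334
grasp_force: 59.6
```

Emit:
play_rows(
  rows=[
    [1,-45,0,0,0,0,1],
    [1,-45,0,0,0,0,1],
    [1,-45,0,0,0,0,1],
    [1,-45,0,0,0,0,1],
    [1,-45,0,0,0,0,1],
  ],
)

```text
time: 37.7
ee_pos: [0.4902, -0.1183, 0.2003]
orientation: [-3.138, -0.001, 1.482]
contact_force: [0.3, -0.4, -2.4]
opening: 0.0335
grasp_force: 59.5
```

Emit:
play_rows(
  rows=[
    [1,-45,0,0,0,0,1],
    [1,-30,0,0,0,0,1],
    [1,-10,0,0,0,0,1],
    [0,0,0,0,0,0,1],
    [0,0,0,0,0,0,1],
  ],
)

```text
time: 38.2
ee_pos: [0.4944, -0.2004, 0.2011]
orientation: [-3.139, -0.002, 1.483]
contact_force: [-0.3, -0.6, -2.0]
opening: 0.0333
grasp_force: 59.5
```

Emit:
play_rows(
  rows=[
    [1,-25,0,0,0,0,1],
    [1,-24,0,0,0,0,1],
    [0,0,-25,0,0,0,1],
    [0,0,-15,0,0,0,1],
    [0,0,0,0,0,0,1],
  ],
)

```text
time: 38.7
ee_pos: [0.4954, -0.2477, 0.1588]
orientation: [-3.136, -0.004, 1.485]
contact_force: [-0.7, -0.6, -2.6]
opening: 0.0331
grasp_force: 59.4
```

Emit:
play_rows(
  rows=[
    [0,0,-25,0,0,0,1],
    [0,0,-20,0,0,0,1],
    [0,0,-13,0,0,0,1],
    [0,0,0,0,0,0,1],
    [0,0,0,0,0,0,1],
  ],
)

```text
time: 39.2
ee_pos: [0.4977, -0.2504, 0.105]
orientation: [3.141, 0.0, 1.484]
contact_force: [0.4, -0.5, -1.8]
opening: 0.0333
grasp_force: 59.4
```

Emit:
play_rows(
  rows=[
    [0,0,0,0,0,0,1],
    [0,0,0,0,0,0,1],
  ],
)

```text
time: 39.4
ee_pos: [0.4979, -0.2509, 0.1056]
orientation: [3.14, 0.001, 1.483]
contact_force: [-1.3, 0.3, -2.8]
opening: 0.0332
grasp_force: 59.4
```

Emit:
play_rows(
  rows=[
    [-1,0,-4,0,0,0,1],
    [0,0,0,0,0,0,1],
    [0,0,-3,0,0,0,1],
    [0,0,0,0,0,0,1],
    [0,0,0,0,0,0,1],
  ],
)

```text
time: 39.9
ee_pos: [0.4962, -0.2505, 0.0972]
orientation: [-3.141, -0.0, 1.483]
contact_force: [-0.1, -0.7, -2.2]
opening: 0.0331
grasp_force: 59.5
```

Emit:
play_rows(
  rows=[
    [0,0,-1,0,0,0,1],
    [0,0,0,0,0,0,1],
    [0,0,-1,0,0,0,1],
    [0,0,0,0,0,0,1],
    [0,0,0,0,0,0,1],
  ],
)

```text
time: 40.4
ee_pos: [0.4965, -0.2506, 0.0971]
orientation: [-3.141, -0.0, 1.483]
contact_force: [-4.2, 3.4, 10.7]
opening: 0.0336
grasp_force: 60.4
```

Contact made; release and rise, then back off to view.

Emit:
play_rows(
  rows=[
    [0,0,1,0,0,0,1],
    [0,0,0,0,0,0,0.1],
    [0,0,0,0,0,0,-0.2],
    [0,0,0,0,0,0,-0.4],
    [0,0,0,0,0,0,-0.4],
  ],
)

```text
time: 40.9
ee_pos: [0.4962, -0.2505, 0.0961]
orientation: [3.142, -0.0, 1.483]
contact_force: [0.1, 0.0, 0.3]
opening: 0.0599
grasp_force: 0.0
```

Emit:
play_rows(
  rows=[
    [0,0,20,0,0,0,-0.4],
    [0,0,45,0,0,0,-0.4],
    [0,0,45,0,0,0,-0.4],
    [0,0,45,0,0,0,-0.4],
    [0,0,45,0,0,0,-0.4],
  ],
)

```text
time: 41.4
ee_pos: [0.496, -0.2503, 0.298]
orientation: [3.141, 0.0, 1.483]
contact_force: [1.0, -0.8, -0.2]
opening: 0.0601
grasp_force: 0.0
```

Emit:
play_rows(
  rows=[
    [-10,0,40,0,0,0,-0.4],
    [-20,0,20,0,0,0,-0.4],
    [-25,0,0,0,0,0,-0.4],
    [0,0,0,0,0,0,-0.4],
    [0,0,0,0,0,0,-0.4],
  ],
)

```text
time: 41.9
ee_pos: [0.4411, -0.2505, 0.3562]
orientation: [3.141, 0.0, 1.482]
contact_force: [0.3, 0.4, -0.2]
opening: 0.0597
grasp_force: 0.0
```

Run:
```python
from h import *
o=robot.observe(); p=robot.camera_params("wrist"); im=robot.grab_frame("wrist")
print(o['ee_pos'],o['time'])
th=np.linspace(0,6.283,40)
circ=lambda x,y,r,z:np.array([(x+r*np.cos(t),y+r*np.sin(t),z) for t in th])
def rc(x,y,a,bb,z,w): return np.array([(x+i*a*np.cos(w)-j*bb*np.sin(w),y+i*a*np.sin(w)+j*bb*np.cos(w),z) for i,j in((1,1),(1,-1),(-1,-1),(-1,1))])
c=cv2.resize(im[:,:,::-1],(800,600),interpolation=cv2.INTER_CUBIC)
for r in (circ(.4965,-.2488,.021,.017),rc(.4965,-.2488,.017,.016,.113,-.1),circ(.485,-.318,.015,.116),circ(.485,-.318,.02,.018),rc(.6043,-.0045,.018,.022,.005,-.2)):
    cv2.polylines(c,[(proj(p,r)*1.5625).astype(int)],True,(255,255,0),1)
cv2.imwrite("pics/w7.png",c)
```

```text
[ 0.44108303 -0.25052756  0.35622206] 41.9
```

View pics/w7.png

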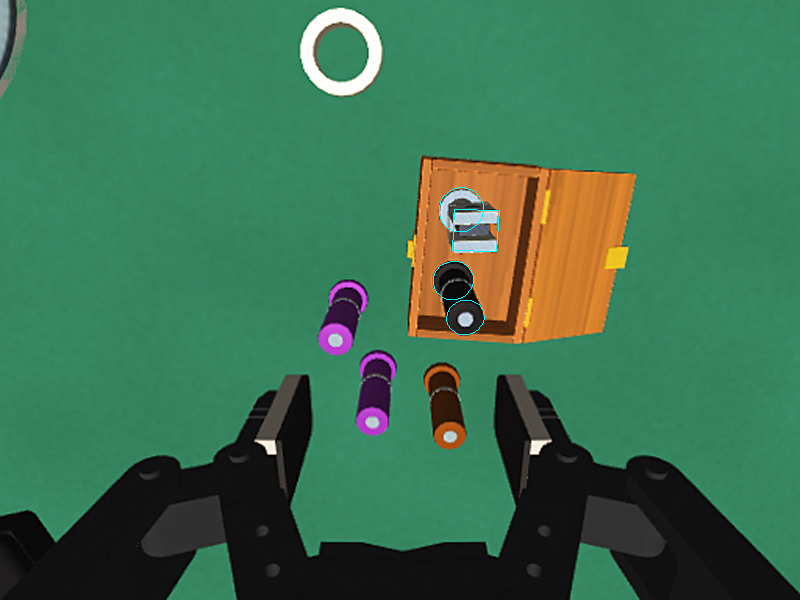

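Knuckle (475,230) and spigot (465,318) stand upright, within about 2 mm of the start outlines. Nothing else has moved, so I'm handing in.

```bash
python3 -c "
from plant import robot
print(robot.close_job())"
```

```text
the job is handed in; nothing more can be done
None
```

The job is handed in, with no verdict returned: the fuse holder lies lined up in the plate's outline, and the knuckle and spigot stand upright in the box within about 2 mm of their start positions by the last camera check.

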